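# Line up the filter panel's fastener and hold the panel shut on a carver's dust box

## Robot

A 7-joint arm with a two-finger parallel gripper is mounted at the origin on the work surface. World frame = base frame: x ahead of the robot, y to its left, z up, the work surface at z = 0. Lengths are in m, angles in rad, forces in N, time in s.
With the tool pointing down it reaches from about 0.425 to 0.875 m from the base axis. Payload 9.9 kg.
Tool frame: the origin (TCP) lies midway between the tips of the shut fingers; the grasp point (between the pads) lies 19 mm behind it; z points along the fingers, y is the line along which they close (so a half turn about z gives the same grasp; the last joint's range is limited). The gripper opens to 85 mm and grips with 20 to 120 N. Pads are 22 mm wide; open, the fingers measure 114 mm over their backs; the gripper's body (76 mm by 85 mm) begins 54 mm behind the grasp point. The pads swing forward as they close: fully open they stand 13 mm farther back than shut.
Start: joints at [-1.305, 0.576, 0.025, 1.437, -0.015, 1.129, -0.057], TCP at [0.231, 0.634, 0.231] pointing down, gripper open.
Joint ranges: [-2.76, 2.76], [-0.34, 2.15], [-1.52, 1.57], [0.19, 2.46], [-1.09, 4.23], [0.17, 1.99], [-2.82, 2.82]. Speed limits (rad/s): [2.22, 2.22, 3.01, 3.01, 3.14, 3.14, 3.14].

## Interface

Orientations are given as a unit quaternion [w, x, y, z].
In Python, from plant import manip gives the robot as it stands.
- The arm moves only by the tool arm_command, never from a script. Its argument "increments" is a list of rows, each a list of 3 entries, a list of its own where there are three numbers: the shift along the world's x, y, z scaled (see below), then the turn, a rotation vector about the world's x, y, z scaled (see below), then the opening, from 0 (shut) to 1 (fully open). A call has 1 to 5 rows; each row shifts and turns the commanded pose from where the row before left it; what a row does not reach is not made up. The controller multiplies each number of a shift by 0.03 m and each number of a turn by 5 degrees. A row lasts 1/12 s, in which the tool goes at most 41.7 mm and 7.16 degrees, less where a joint would pass 70% of its speed; a pose out of reach is approached as far as the arm can. A call with a number of a shift or a turn outside -1 to 1 is refused whole. A call with a gripper value outside its range is refused whole. The fingers move at their own pace and stop on an object; "force" is the grip in N (left out, the last holds). Time passes only in rows, so rows that do not move let the fingers close. It gives the time, the measured TCP pose, the force, the opening and the grip force at its end, in the units of the state.
- manip.get_state(): the state, without advancing time (a new reading comes with each control period).
- manip.grab_frame(name): name is "scene" or "top"; returns a dict with "color" (480x640x3 uint8, red, green, blue), "fx", "fy", "cx", "cy" (pixels), "k1" (the pictures are not rectified: a ray, as slopes to the right and down, at radius r is drawn at 1 + k1 r^2 times it, then the intrinsics apply), "pose" (4x4, takes a point from camera to world coordinates). Camera axes: x right, y up, looking along -z (the intrinsics and any distortion apply to the point x, -y, -z); pixel columns grow to the right and rows downward; lengths in m; the calibration is good to about 2 mm. A picture is of the moment at which its call begins. There is no depth.
- manip.job_done(): hands the job in; it is judged then, once.
The state is a dict: "clock": time; "joint_positions": joint angles; "qvel": joint speeds; "tau": joint torques, N m; "position": TCP position; "tool_rot": TCP orientation; "contact_force": force on the tool from outside, world axes, zero at the start; "ft_torque": the same for the moment, N m; "grip_width": finger opening in m; "gripper_force": force on a finger pad.
Only numpy, scipy, OpenCV 4.12 (cv2) and the standard library are available. Lean on these libraries where they do the work, as an engineer would, in place of code of your own. Each camera call takes 0.05 s, during which the arm holds its last target. There are 200 camera calls.

## Task

Stop the dust box first: push the round stop button on the grey switch box fully down and let it come back up. Then turn the quarter-turn fastener on the filter panel until its slot lines up with the black index lines on the panel, and only after that push the panel down flush against its frame and hold it there: finish while still pressing it shut. Do not knock over or shift the carving, tools and containers around it.

Things in the scene. Friction and masses are not known exactly. Their poses are not given: they have to be found in the camera images.
- dust_box: Downdraft dust box, grey housing 300 (x) x 380 (y) x 120 high, fixed; origin at the centre of its underside, z up, x away from the robot at yaw 0. Left half (+y) of the top: black grille with metal bars; right half (-y): the aluminium filter panel, with a dark steel frame 6 high, 7 wide round its near, left and right sides.
- panel (a joint): Hinge angle (rad) of the panel, 220 x 180 x 6. Hinge at its far edge, underside, along box y at box x 0.100, z 0.120; panel centred on box y -0.085. 0 = flush in the frame, top face at 126 mm, solid stop; 0.13 = sprung open (near edge 28 mm up). A spring opens it whenever let go: at the near edge 4 N starts it moving, 8 N shuts it; nearer the hinge takes more.
- panel_press (a point): Point on the panel's top face near its near right corner, a good place to push with closed fingertips: 195 mm from the hinge, 58 mm to the right (-y) of the fastener's axis. Moves with the panel; the panel surface is free for 25 mm or more around it.
- fastener (a joint): Turn of the fastener about the panel's normal (rad), anticlockwise from above positive. 0 = slot in line with the two black index lines, which run along the box's x axis before and behind it. It starts 1.0 to 1.5, so turn it clockwise; it does not stop by itself at 0 (range -0.4 to 1.75) and stays where left (friction 0.06 N m).
- fastener_grip (a point): Grip point on the fastener's axis, 25 mm above the panel's top face. Steel: round foot 32 diameter, 4 high, with an upright wing 40 long (this point's x), 10 thick (y), from 6 to 30 mm above the panel, black slot along its top. Axis 185 mm from the hinge, mid panel. z = panel normal: tilts with the panel, turns with the fastener.
- switch_box: Grey plastic switch box 110 x 90 x 50 high, fixed to the bench left or right of the dust box; origin at the centre of its underside. The stop button stands in the middle of its top.
- stop_top (a point): Centre of the top face of the stop button (round, black, 34 in diameter, in a black housing), pushed straight down.
- stop (a joint): Travel of the stop button (m): 0 = up, 0.006 = fully down; about 5 N takes it fully down, and a spring lifts it.
- decoy: Half-carved wooden duck, about 190 long, 74 wide, 77 high, loose, standing on the grille; origin at the centre of its underside. Leave alone.
- glue: White glue bottle, 60 diameter, 160 high, loose; origin under it. Leave alone.
- sanding_block: Cork sanding block 110 x 60 x 30, loose, origin under it. Leave alone.
- gouge: Hand gouge with wooden handle, lying, loose. Leave alone.
- mallet: Wooden mallet, lying, loose. Leave alone.
- varnish: Amber glass jar, 64 diameter, 80 high, loose. Leave alone.
- brush_mug: White ceramic beaker, 76 diameter, 90 high, loose. Leave alone.
Mind the look-alikes: they are no part of the job. Leave any yellow look-alike of the switch_box alone.

How it is judged:
On the way, in this order (a step that is already met when the one before it is completed fails the run):
1. the stop button is pushed fully down (value of joint stop above 0.0046 m), for 0.05 s.
2. the stop button is back up (value of joint stop below 0.0012 m), for 0.1 s.
3. the fastener's slot is in line with the index lines (within 0.13 rad) while the panel is still open (value of joint fastener between -0.13 and 0.13 rad and value of joint panel above 0.06 rad), for 0.3 s.
4. the panel is pressed flush by the robot, the slot still in line (value of joint fastener between -0.13 and 0.13 rad and value of joint panel below 0.018 rad and contact force between any of the fingers, the arm and panel above 3 N), for 0.3 s.
At the end, for the whole second after the job is handed in: The robot is still pushing on the panel with more than 3 N and holds it flush (hinge under 0.018 rad, about 4 mm at the near edge); the fastener's slot is within 0.13 rad of the index lines; the stop button is up (all of step 4 and value of joint stop below 0.0012 m); the arm keeps its last pose, push and grip.
It fails at once if the panel was pressed shut before the slot was in line (value of joint panel below 0.018 rad and value of joint fastener above 0.3 rad).
It fails at once if a bystander was shifted by more than 40 mm (distance of any of decoy, glue, sanding_block, gouge, mallet, varnish, brush_mug from where it was at the start of the episode above 0.04 m).
It fails at once if a bystander was knocked over (angle between any of decoy, glue, varnish, brush_mug's own z axis and vertical above 0.6 rad).
It also fails if it takes over 70 s, if anything falls off the work surface, if the arm or the gripper's body presses on something with over 40 N, if the wrist force passes 120 N, or if a joint passes its speed limit or range.

## Working session

There is one attempt and no reset: what is moved stays moved. The work goes in short steps, Python scripts to look and compute and a tool call to move; the robot and the scene stay as the last step left them, time stands still between calls to the robot, and variables do not carry over. Pictures are saved under pics/ and viewed, at most 10 in all, crops included, and the job is handed in when it is done.

Besides the shell and the picture viewer there is one more tool, called as name([rows], argument=value, ...), one row to a line, values as JSON. arm_command: Moves the arm, as the interface text tells. Shifts and turns lie within -1 to 1; 1 stands for 0.03 m of shift or 5 degrees of turn. Its arguments: {"type":"object","properties":{"increments":{"type":"array","items":{"type":"array"}},"force":{"type":"number"}},"required":["increments"]}

```bash
mkdir -p pics; cat > h.py <<'E'
import numpy as np, cv2, pickle
from plant import manip
def grab(n,f):
    g=manip.grab_frame(n); cv2.imwrite(f,g["color"][:,:,::-1]); pickle.dump(g,open(f[:-4]+".pkl","wb")); return g
def load(f): return pickle.load(open(f,"rb"))
def K(g): return np.array([[g["fx"],0,g["cx"]],[0,g["fy"],g["cy"]],[0,0,1.]])
def ray(g,u,v):
    xy=cv2.undistortPoints(np.array([[[u,v]]],float),K(g),np.array([g["k1"],0,0,0.]))[0,0]
    P=np.array(g["pose"]); return P[:3,3],P[:3,:3]@np.array([xy[0],-xy[1],-1])
def atz(g,u,v,z):
    o,d=ray(g,u,v); return o+d*(z-o[2])/d[2]
def proj(g,p):
    P=np.array(g["pose"]); q=(np.atleast_2d(p)-P[:3,3])@P[:3,:3]; q=q*[1,-1,-1]
    return cv2.projectPoints(q,np.zeros(3),np.zeros(3),K(g),np.array([g["k1"],0,0,0.]))[0][:,0]
E
python3 - <<'E'
from h import *
for n in("scene","top"):
    g=grab(n,f"pics/{n}0.png"); print(n,g["fx"],g["k1"],np.round(g["pose"],3).tolist())
s=manip.get_state(); print(s)
E
```

```text
scene 498.003442940309 -0.10434734034977547 [[0.39, -0.768, 0.508, 1.041], [0.921, 0.324, -0.218, -0.227], [0.003, 0.553, 0.833, 1.032], [0.0, 0.0, 0.0, 1.0]]
top 439.11709253594097 -0.05288463486327794 [[0.011, 0.988, -0.153, 0.314], [-1.0, 0.013, 0.01, -0.005], [0.012, 0.153, 0.988, 1.298], [0.0, 0.0, 0.0, 1.0]]
{'clock': 0.1, 'joint_positions': array([-1.3048267 ,  0.57646159,  0.02484008,  1.43782121, -0.01496937,
        1.12898966, -0.05649745]), 'qvel': array([-0.00031746, -0.00224669,  0.00035646, -0.00319395,  0.00018522,
       -0.00046237,  0.00083435]), 'tau': array([ 6.57722398e-03, -7.67298603e+01,  2.25810640e+00, -2.86603743e+01,
        1.59446761e-02,  8.48706375e-03, -1.65062750e-05]), 'position': array([0.23117089, 0.63375365, 0.2305206 ]), 'tool_rot': array([-8.03222340e-05,  1.73967921e-01,  9.84751036e-01, -7.43363408e-04]), 'contact_force': array([-0.10300703, -0.10035033,  0.64957189]), 'ft_torque': array([-0.00531101,  0.00993306, -0.0185249 ]), 'gripper_force': 0.0, 'grip_width': 0.08558739762121809}
```

View pics/scene0.png

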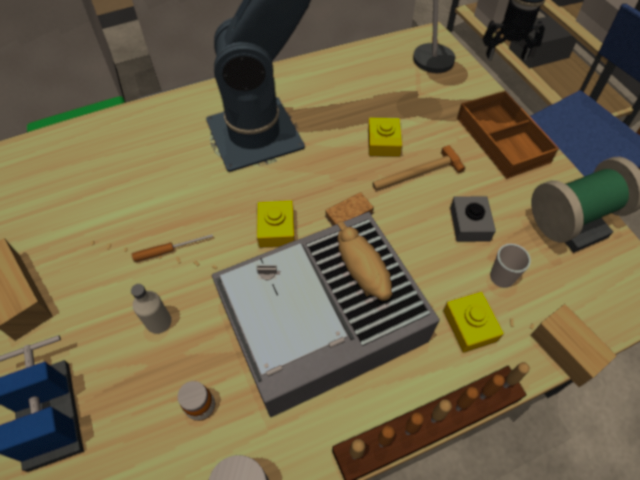

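View pics/top0.png

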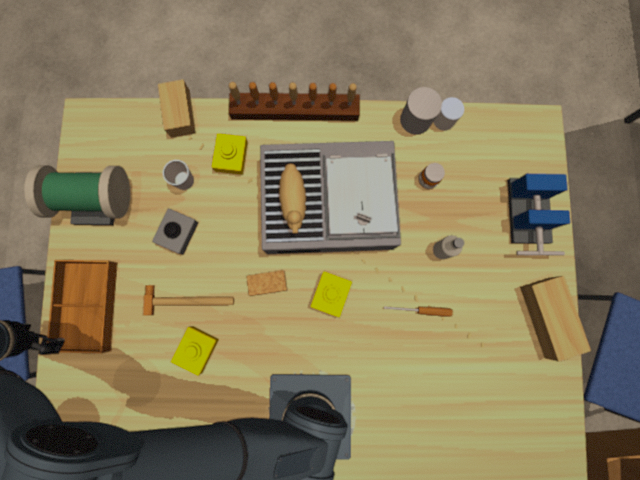

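Switch box candidates in the top picture are grey with a black round button at (174,231), and yellow ones at (229,152), (331,294) and (194,350). The grey one fits the description ("grey switch box, black button"). It is at (474,218) in the scene picture. The fastener is at (363,217) in top and (267,270) in scene. I'll confirm both in one enlarged crop.

```bash
python3 - <<'E'
from h import *
t=cv2.imread("pics/top0.png"); s=cv2.imread("pics/scene0.png")
c=lambda i,x,y,w,h,k: cv2.resize(i[y:y+h,x:x+w],None,fx=k,fy=k,interpolation=cv2.INTER_CUBIC)
a=np.hstack([c(t,144,206,60,50,6),c(t,323,187,70,50,6)])
b=np.hstack([c(s,444,188,60,50,6),c(s,230,245,70,50,6)])
cv2.imwrite("pics/crop1.png",np.vstack([a,b]))
E
```

```text
(no output)
```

View pics/crop1.png

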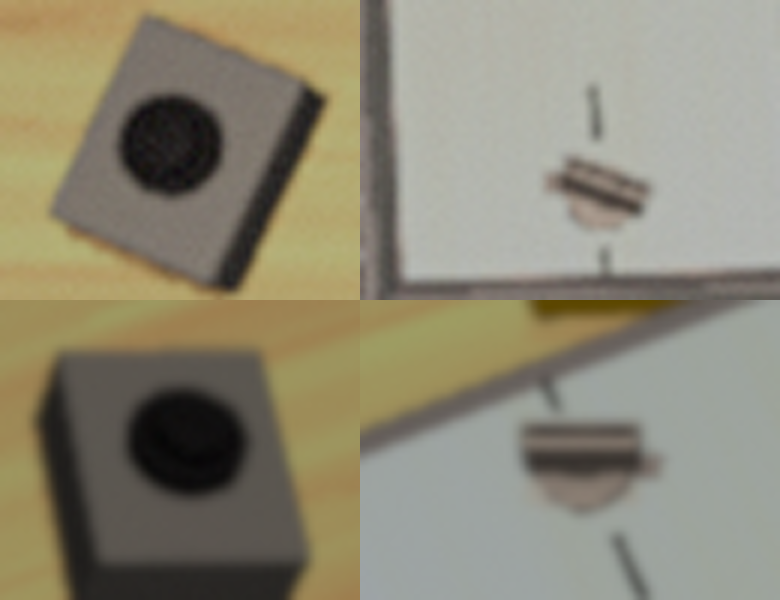

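The crop confirms the grey box with the black button: top pixel about (172.3,230.2), scene pixel about (475.2,211.3). The fastener wing's slot stands about 70° from the index lines. Next I need the dust box corners.

```bash
python3 - <<'E'
from h import *
t=cv2.imread("pics/top0.png"); s=cv2.imread("pics/scene0.png")
c=lambda i,x,y,w,h,k: cv2.resize(i[y:y+h,x:x+w],None,fx=k,fy=k,interpolation=cv2.INTER_CUBIC)
a=np.hstack([c(t,250,135,160,120,2.5),c(s,205,210,160,120,2.5)])
b=np.hstack([c(t,250,230,40,30,10),c(t,370,230,40,30,10)])
cv2.imwrite("pics/crop2.png",np.vstack([a,b]))
g,h=load("pics/top0.pkl"),load("pics/scene0.pkl")
def tri(a,b):
    o1,d1=ray(g,*a);o2,d2=ray(h,*b)
    k=np.linalg.lstsq(np.c_[d1,-d2],o2-o1,rcond=None)[0]
    p,q=o1+k[0]*d1,o2+k[1]*d2; return np.round((p+q)/2,4),round(np.linalg.norm(p-q)*1000,1)
print("btn",tri((172.3,230.2),(475.2,211.3)))
for z in(.05,.06,.07): print(z,atz(g,172.3,230.2,z),atz(h,475.2,211.3,z))
print("far line", tri((362,201.7),(277.5,294.7)),tri((362.7,209.8),(272.5,284.5)))
print("near line", tri((363.7,228.3),(263,263.3)),tri((364,233),(260.5,258.7)))
# wing top corners
T=lambda x,y:(323+(x-360)/6,187+y/6); S=lambda x,y:(230+(x-360)/6,245+(y-300)/6)
print(T(570,160),S(525,427))
E
```

```text
btn (array([0.5197, 0.4042, 0.0538]), np.float64(4.1))
0.05 [0.51942004 0.4034865  0.05      ] [0.51810674 0.40892936 0.05      ]
0.06 [0.51777618 0.40021277 0.06      ] [0.52343334 0.40245233 0.06      ]
0.07 [0.51613233 0.39693905 0.07      ] [0.52875994 0.3959753  0.07      ]
far line (array([ 0.5895, -0.1326,  0.1422]), np.float64(4.0)) (array([ 0.5662, -0.1342,  0.1462]), np.float64(3.5))
near line (array([ 0.5149, -0.136 ,  0.1512]), np.float64(3.6)) (array([ 0.5023, -0.1369,  0.1509]), np.float64(3.2))
(358.0, 213.66666666666666) (257.5, 266.1666666666667)
```

View pics/crop2.png

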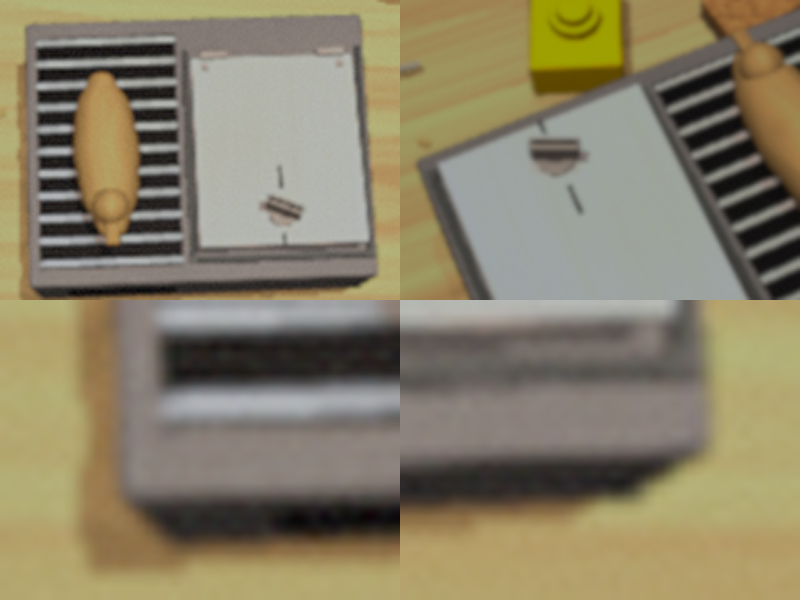

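```bash
cat > fit.py <<'E'
from h import *
from scipy.optimize import least_squares
g,h=load("pics/top0.pkl"),load("pics/scene0.pkl")
def box(p,q):
    c,s=np.cos(p[2]),np.sin(p[2]); q=np.atleast_2d(q)
    return np.c_[p[0]+c*q[:,0]-s*q[:,1],p[1]+s*q[:,0]+c*q[:,1],q[:,2]]
def pan(a,r,y,n=.006): # r from hinge toward robot, n above underside
    return [.1-r*np.cos(a)+n*np.sin(a), -.085+y, .12+r*np.sin(a)+n*np.cos(a)]
def fst(a,f,pts): # wing pts (x,y,z above panel)
    out=[]
    for x,y,z in pts:
        X,Y=np.cos(f)*x-np.sin(f)*y,np.sin(f)*x+np.cos(f)*y
        out.append(pan(a,.185-X,Y,.006+z))
    return out
E
python3 - <<'E'
from fit import *
A=.13
cor=[[-.15,.19,.12],[-.15,-.19,.12],[.15,.19,.12],[.15,-.19,.12],pan(A,.22,.09),pan(A,.22,-.09)]
ct=np.array([(262.7,249.8),(400.6,245.2),(260.8,144.6),(394,141),(329.2,234.2),(396.8,231.8)])
lin=[(.0),]
def res(p):
    e=[(proj(g,box(p,cor))-ct).ravel(),(proj(h,box(p,cor[1]))-[212.2,274]).ravel()]
    # index line points: perpendicular dist to projected axis line
    for G,pts in((g,[(362,201.7),(362.7,209.8),(363.7,228.3),(364,233)]),(h,[(277.5,294.7),(272.5,284.5),(263,263.3),(260.5,258.7)])):
        a,b=proj(G,box(p,[pan(A,.1,0),pan(A,.22,0)])); d=(b-a)/np.linalg.norm(b-a)
        e.append([np.cross(d,np.array(q)-a) for q in pts])
    return np.concatenate(e)
r=least_squares(res,[.55,-.05,0],loss="soft_l1"); print(r.x,np.round(res(r.x),1))
p=r.x; np.save("p.npy",p)
T=lambda x,y:(323+(x-360)/6,187+y/6); S=lambda x,y:(230+(x-360)/6,245+(y-300)/6)
for f in(1.0,1.1,1.2,1.3,1.4):
    w=box(p,fst(A,f,[(.02,0,.03),(-.02,0,.03)]))
    print(f,[np.round(x,1).tolist() for x in(proj(g,w),proj(h,w))])
print("observed slot ends top",T(566,167),T(650,190),"or dark",T(560,182),T(640,208),"scene",S(522,432),S(638,432))
print("grip",box(p,fst(A,0,[(0,0,.025)])),"press",box(p,pan(A,.195,-.058)),box(p,pan(0,.195,-.058)))
# button: joint triangulation with tip height free
f=lambda q:np.concatenate([proj(g,q)[0]-(172.3,230.2),proj(h,q)[0]-(475.2,211.3)])
b=least_squares(f,[.52,.4,.06]);print(b.x,f(b.x))
E
```

```text
[ 0.6154715  -0.04603422  0.04609288] [-1.8  0.2  0.4  0.1 -1.3 -0.6  0.  -0.8  0.2 -0.4  0.4 -0.2 -2.6 -1.5
 -0.8 -0.9 -0.6 -0.6  0.7  0.4  0.6  0.2]
1.0 [[[357.0, 212.8], [370.4, 220.2]], [[275.6, 267.6], [255.7, 264.7]]]
1.1 [[[356.7, 213.4], [370.8, 219.6]], [[275.8, 266.6], [255.6, 265.6]]]
1.2 [[[356.4, 214.1], [371.0, 218.9]], [[275.8, 265.7], [255.5, 266.6]]]
1.3 [[[356.2, 214.8], [371.2, 218.2]], [[275.7, 264.8], [255.6, 267.5]]]
1.4 [[[356.1, 215.5], [371.3, 217.5]], [[275.5, 263.9], [255.8, 268.4]]]
observed slot ends top (357.3333333333333, 214.83333333333334) (371.3333333333333, 218.66666666666666) or dark (356.3333333333333, 217.33333333333334) (369.6666666666667, 221.66666666666666) scene (257.0, 267.0) (276.3333333333333, 267.0)
grip [[ 0.54005207 -0.13460336  0.17472074]] press [[ 0.52958201 -0.19314796  0.15122803]] [[ 0.52716135 -0.19325962  0.126     ]]
[0.51988058 0.40443218 0.0540029 ] [-0.75244096 -0.39277241 -0.72217377  0.13065527]<stdin>:11: DeprecationWarning: Arrays of 2-dimensional vectors are deprecated. Use arrays of 3-dimensional vectors instead. (deprecated in NumPy 2.0)
```

arm_command([
  [[0.96,-0.77,0],[0,0,-0.9],0],
  [[0.96,-0.77,0],[0,0,-0.9],0],
  [[0.96,-0.77,0],[0,0,-0.9],0],
  [[0.96,-0.77,0],[0,0,-0.9],0],
  [[0.96,-0.77,0],[0,0,-0.9],0],
])

```text
clock: 0.52
position: [0.3763, 0.5172, 0.231]
tool_rot: [-0.0, 0.364, 0.931, -0.0]
contact_force: [0.1, 0.8, 0.2]
grip_width: 0.0256
gripper_force: 0.0
```

arm_command([
  [[0.96,-0.77,0],[0,0,-0.9],0],
  [[0.96,-0.77,0],[0,0,-0.9],0],
  [[0.96,-0.77,-0.3],[0,0,-0.9],0],
  [[0.96,-0.77,-0.6],[0,0,-0.9],0],
  [[0.96,-0.77,-0.6],[0,0,-0.9],0],
])

```text
clock: 0.93
position: [0.5207, 0.402, 0.1862]
tool_rot: [0.0, 0.539, 0.842, 0.001]
contact_force: [0.8, 1.5, 0.5]
grip_width: 0.0001
gripper_force: 0.0
```

arm_command([
  [[0,0,-0.9],[0,0,0],0],
  [[0,0,-0.9],[0,0,0],0],
  [[0,0,-0.5],[0,0,0],0],
  [[0,0,0],[0,0,0],0],
  [[0,0,0],[0,0,0],0],
])

```text
clock: 1.35
position: [0.5189, 0.4028, 0.1166]
tool_rot: [-0.0, 0.538, 0.843, -0.001]
contact_force: [0.2, 0.0, 1.5]
grip_width: 0.0001
gripper_force: 0.0
```

```bash
python3 - <<'E'
from h import *
g=grab("scene","pics/s1.png"); h=grab("top","pics/t1.png")
s=manip.get_state()["position"]; print(proj(g,s),proj(g,[s[0],s[1],.058]),proj(h,s))
c=lambda i,x,y,w,h,k: cv2.resize(i[y:y+h,x:x+w,::-1],None,fx=k,fy=k,interpolation=cv2.INTER_CUBIC)
cv2.imwrite("pics/crop3.png",np.hstack([c(g["color"],430,140,80,110,5),c(h["color"],130,180,80,110,5)]))
E
```

```text
[[481.07499863 195.2843608 ]] [[474.62271322 210.56975055]] [[164.38484481 225.86288881]]
```

View pics/crop3.png

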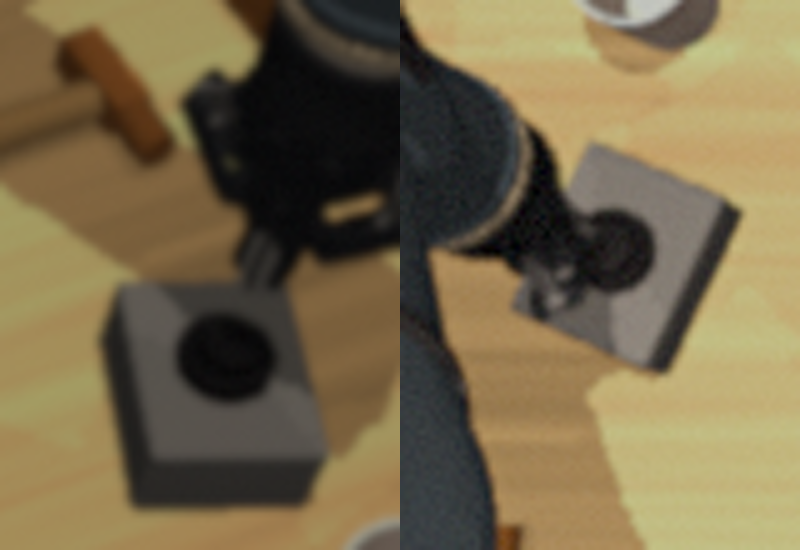

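The fingertip at about (482,195) in scene agrees with its projection (481,195). The button at about (475,211) lies straight below it, so I'm going down.

arm_command([
  [[0,0,-0.7],[0,0,0],0],
  [[0,0,-0.5],[0,0,0],0],
  [[0,0,-0.2],[0,0,0],0],
  [[0,0,-0.1],[0,0,0],0],
  [[0,0,-0.1],[0,0,0],0],
])

```text
clock: 1.87
position: [0.5197, 0.4035, 0.0703]
tool_rot: [0.0, 0.538, 0.843, 0.001]
contact_force: [-0.6, -1.7, 3.2]
grip_width: 0.0003
gripper_force: 1.2
```

arm_command([
  [[0,0,-0.07],[0,0,0],0],
  [[0,0,-0.07],[0,0,0],0],
  [[0,0,0],[0,0,0],0],
  [[0,0,0],[0,0,0],0],
])

```text
clock: 2.2
position: [0.5198, 0.4035, 0.0662]
tool_rot: [0.0, 0.538, 0.843, 0.001]
contact_force: [-1.4, -0.5, 6.0]
grip_width: 0.0001
gripper_force: 3.0
```

arm_command([
  [[0,0,-0.1],[0,0,0],0],
  [[0,0,0],[0,0,0],0],
  [[0,0,0],[0,0,0],0],
])

```text
clock: 2.45
position: [0.5199, 0.4037, 0.0658]
tool_rot: [0.0, 0.538, 0.843, 0.001]
contact_force: [-7.9, -5.7, 29.4]
grip_width: -0.0004
gripper_force: 14.7
```

arm_command([
  [[0,0,0.3],[0,0,0],0],
  [[0,0,0.9],[0,0,0],0],
  [[0,0,1],[0,0,0],0],
  [[0,0,1],[0,0,0],0],
  [[0,0,1],[0,0,0],0],
])

```text
clock: 2.87
position: [0.5195, 0.4031, 0.19]
tool_rot: [0.0, 0.538, 0.843, 0.0]
contact_force: [0.9, 1.1, 1.3]
grip_width: -0.0004
gripper_force: 0.0
```

arm_command([
  [[0,0,1],[0,0,0],0],
  [[0,0,1],[0,0,0],0],
  [[0,-0.8,0.8],[0,0,-0.8],0],
  [[0,-0.9,0],[0,0,-0.8],0],
  [[0,-0.9,0],[0,0,-0.8],0],
])

```text
clock: 3.28
position: [0.5202, 0.3249, 0.2744]
tool_rot: [0.001, 0.624, 0.782, 0.002]
contact_force: [0.1, -0.9, -0.6]
grip_width: -0.0002
gripper_force: 0.0
```

arm_command([
  [[0,-1,0],[0,0,-0.8],0],
  [[0,-1,0],[0,0,-0.8],0],
  [[0,-1,0],[0,0,-0.8],0],
  [[0,-1,0],[0,0,-0.8],0],
  [[0,-1,0],[0,0,-0.8],0],
])

```text
clock: 3.7
position: [0.5194, 0.1737, 0.2727]
tool_rot: [0.0, 0.75, 0.661, 0.001]
contact_force: [0.2, -0.6, 0.2]
grip_width: -0.0001
gripper_force: 0.0
```

arm_command([
  [[0.1,-1,0],[0,0,-0.8],0],
  [[0.1,-1,0],[0,0,-0.8],0],
  [[0.1,-1,0],[0,0,-0.7],0],
  [[0.1,-1,0],[0,0,0],0],
  [[0.1,-1,0],[0,0,0],0],
])

```text
clock: 4.12
position: [0.5345, 0.0237, 0.2727]
tool_rot: [0.0, 0.812, 0.584, 0.001]
contact_force: [1.7, 0.1, 0.0]
grip_width: -0.0002
gripper_force: 0.0
```

arm_command([
  [[0,-1,0],[0,0,0],1],
  [[0,-1,0],[0,0,0],1],
  [[0,-1,0],[0,0,0],1],
  [[0,0,0],[0,0,0],1],
  [[0,0,0],[0,0,0],1],
])

```text
clock: 4.53
position: [0.5343, -0.067, 0.2727]
tool_rot: [0.001, 0.813, 0.582, 0.0]
contact_force: [-0.0, 0.2, 0.9]
grip_width: 0.0605
gripper_force: 0.0
```

arm_command([
  [[0.13,-0.76,0],[-0.03,0.75,0],1],
  [[0.13,-0.76,-0.3],[-0.03,0.75,0],1],
  [[0.13,-0.75,-0.5],[0,0,0],1],
  [[0,0,-0.5],[0,0,0],1],
  [[0,0,0],[0,0,0],1],
])

```text
clock: 4.95
position: [0.5453, -0.1324, 0.2305]
tool_rot: [-0.037, 0.81, 0.582, -0.056]
contact_force: [-0.1, 1.3, -0.2]
grip_width: 0.0854
gripper_force: 0.0
```

```bash
python3 - <<'E'
from fit import *
from scipy.spatial.transform import Rotation as R
G=grab("scene","pics/s2.png"); H=grab("top","pics/t2.png")
s=manip.get_state(); m=R.from_quat(s["tool_rot"],scalar_first=True).as_matrix(); print(s["position"],m.round(3).tolist())
p=np.load("p.npy")
w=box(p,fst(.13,1.2,[(.02,0,.03),(-.02,0,.03)])); print(proj(G,w))
def c(i,x,y,w,h,k): return cv2.resize(i[y:y+h,x:x+w,::-1],None,fx=k,fy=k,interpolation=cv2.INTER_CUBIC)
cv2.imwrite("pics/crop4.png",np.hstack([c(G["color"],205,200,100,120,4),c(H["color"],310,150,100,120,4)]))
E
```

```text
[ 0.54614954 -0.13139294  0.23305694] [[0.313, 0.94, -0.131], [0.948, -0.317, -0.004], [-0.046, -0.123, -0.991]]
[[275.77700801 265.71826597]
 [255.52281985 266.5612883 ]]
```

View pics/crop4.png

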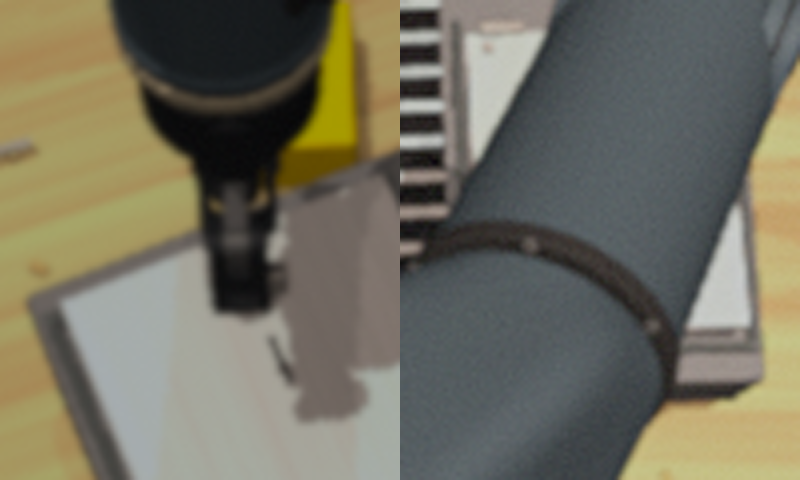

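The fingers straddle the fastener (scene about (265,265), far finger in front), consistent with the fit. I'm going down along the panel normal and then gripping gently.

arm_command([
  [[-0.07,-0.05,-0.6],[0,0,0],1],
  [[-0.07,-0.05,-0.6],[0,0,0],1],
  [[-0.07,0,-0.6],[0,0,0],1],
  [[-0.06,0,-0.5],[0,0,0],1],
  [[0,0,0],[0,0,0],1],
])

```text
clock: 5.47
position: [0.5371, -0.1338, 0.163]
tool_rot: [-0.037, 0.809, 0.584, -0.055]
contact_force: [-0.2, 0.6, 0.0]
grip_width: 0.0854
gripper_force: 0.0
```

arm_command([
  [[0,0,-0.1],[0,0,0],0.5],
  [[0,0,0],[0,0,0],0.3],
  [[0,0,0],[0,0,0],0],
  [[0,0,0],[0,0,0],0],
  [[0,0,0],[0,0,0],0],
], force=30)

```text
clock: 5.88
position: [0.5384, -0.136, 0.1618]
tool_rot: [-0.036, 0.81, 0.583, -0.054]
contact_force: [0.1, -1.0, -0.5]
grip_width: 0.0258
gripper_force: 0.0
```

arm_command([
  [[0,0,0],[0,0,0],0],
  [[0,0,0],[0,0,0],0],
  [[0,0,0],[0,0,0],0],
  [[0,0,0],[0,0,0],0],
])

```text
clock: 6.22
position: [0.5389, -0.1362, 0.1615]
tool_rot: [-0.035, 0.81, 0.583, -0.054]
contact_force: [4.2, -0.7, 2.0]
grip_width: 0.0092
gripper_force: 35.6
```

arm_command([
  [[0.03,0,0],[-0.13,-0.01,-0.98],0],
  [[0,0,0],[-0.13,-0.01,-0.98],0],
  [[0,0,0],[-0.13,-0.01,-0.98],0],
  [[0,0,0],[-0.13,-0.01,-0.98],0],
])

```text
clock: 6.55
position: [0.5386, -0.1359, 0.1612]
tool_rot: [-0.026, 0.899, 0.433, -0.06]
contact_force: [0.5, 0.5, 2.6]
grip_width: 0.009
gripper_force: 35.7
```

```bash
cat > ang.py <<'E'
from fit import *
from scipy.spatial.transform import Rotation as R
s=manip.get_state(); m=R.from_quat(s["tool_rot"],scalar_first=True).as_matrix(); p=np.load("p.npy")
B=(R.from_euler("z",p[2])*R.from_euler("y",.13)).as_matrix()
q=B.T@m; w=q[:,0]*np.sign(q[1,0]+1e-9)
print(s["clock"],"fastener deg",np.degrees(np.arctan2(q[1,0],q[0,0])),"tool axes in panel",q.round(3).tolist(),"tcp in box-grip",(B.T@(s["position"]-box(p,fst(.13,0,[(0,0,.006)]))[0])).round(4),s["contact_force"].round(1),s["ft_torque"].round(2),s["grip_width"])
E
python3 ang.py
```

```text
6.55 fastener deg 48.81129154351539 tool axes in panel [[0.659, 0.753, 0.0], [0.753, -0.659, 0.0], [0.001, -0.0, -1.0]] tcp in box-grip [ 0.0003 -0.0012  0.0054] [0.5 0.5 2.6] [ 0.12 -0.22  0.07] 0.009002942965437357
```

arm_command([
  [[0,0,0],[-0.13,-0.01,-0.98],0],
  [[0,0,0],[-0.13,-0.01,-0.98],0],
  [[0,0,0],[-0.13,-0.01,-0.98],0],
  [[0,0,0],[-0.13,-0.01,-0.98],0],
  [[0,0,0],[-0.13,-0.01,-0.98],0],
])

```text
clock: 6.97
position: [0.5383, -0.1355, 0.1611]
tool_rot: [-0.012, 0.971, 0.231, -0.063]
contact_force: [-0.1, 0.8, 3.5]
grip_width: 0.0092
gripper_force: 35.7
```

arm_command([
  [[0,0,0],[-0.13,-0.01,-0.98],0],
  [[0,0,0],[-0.13,-0.01,-0.98],0],
  [[0,0,0],[-0.13,-0.01,-0.98],0],
  [[0,0,0],[-0.13,-0.01,-0.98],0],
  [[0,0,0],[-0.13,-0.01,-0.98],0],
])

```text
clock: 7.38
position: [0.5382, -0.1351, 0.1611]
tool_rot: [0.003, 0.998, 0.018, -0.064]
contact_force: [-0.2, 2.4, 2.6]
grip_width: 0.0092
gripper_force: 35.7
```

arm_command([
  [[0,0,0],[0,0,0],0],
  [[0,0,0],[0,0,0],0],
  [[0,0,0],[0,0,0],0],
  [[0,0,0],[0,0,0],0],
])

```text
clock: 7.72
position: [0.5382, -0.1352, 0.1609]
tool_rot: [0.002, 0.998, 0.021, -0.064]
contact_force: [-2.6, 5.4, 3.0]
grip_width: 0.0095
gripper_force: 35.8
```

```bash
python3 ang.py
```

```text
7.7167 fastener deg -0.24298970756061156 tool axes in panel [[1.0, -0.004, 0.002], [-0.004, -1.0, -0.002], [0.002, 0.002, -1.0]] tcp in box-grip [-0.     -0.0005  0.0051] [-2.6  5.4  3. ] [ 1.3   0.43 -0.17] 0.009494564093543477
```

arm_command([
  [[0,0,0],[0,0,0],0.6],
  [[0,0,0],[0,0,0],0.6],
  [[0,0,0],[0,0,0],0.6],
  [[0,0,0],[0,0,0],0.6],
  [[0,0,0],[0,0,0],0.6],
])

```text
clock: 8.13
position: [0.5389, -0.1363, 0.1611]
tool_rot: [0.004, 0.998, 0.02, -0.063]
contact_force: [1.1, 0.1, -0.1]
grip_width: 0.0517
gripper_force: 0.0
```

arm_command([
  [[0.05,0,0.4],[0,0,0],0.6],
  [[0.1,0,0.8],[0,0,0],0.6],
  [[0.1,0,0.8],[0,0,0],0.6],
  [[0.1,0,0.8],[0,0,0],0.6],
  [[0,0,0],[0,0,0],0],
])

```text
clock: 8.55
position: [0.5512, -0.1374, 0.2492]
tool_rot: [0.004, 0.998, 0.02, -0.061]
contact_force: [-0.1, 0.5, -0.6]
grip_width: 0.0406
gripper_force: 0.0
```

arm_command([
  [[-1,-1,0.3],[0,0,0],0],
  [[-1,-0.8,0],[0,-0.5,0],0],
  [[-1,0,0],[0,-0.5,0],0],
  [[0,0,0],[0,-0.5,0],0],
  [[0,0,0],[0,0,0],0],
])

```text
clock: 8.97
position: [0.4577, -0.1897, 0.2542]
tool_rot: [0.004, 1.0, 0.017, 0.003]
contact_force: [0.9, 0.4, -0.2]
grip_width: -0.0
gripper_force: 0.0
```

```bash
python3 - <<'E'
from fit import *
G=grab("scene","pics/s3.png"); H=grab("top","pics/t3.png")
s=manip.get_state(); print(s["clock"],s["position"],s["tool_rot"].round(3),s["contact_force"].round(1))
p=np.load("p.npy")
def c(i,x,y,w,h,k): return cv2.resize(i[y:y+h,x:x+w,::-1],None,fx=k,fy=k,interpolation=cv2.INTER_CUBIC)
cv2.imwrite("pics/crop5.png",np.hstack([c(G["color"],215,225,80,90,5),c(H["color"],325,165,80,90,5)]))
E
```

```text
9.0667 [ 0.46100626 -0.18836123  0.25406131] [0.004 1.    0.02  0.002] [0.8 0.7 0.3]
```

View pics/crop5.png

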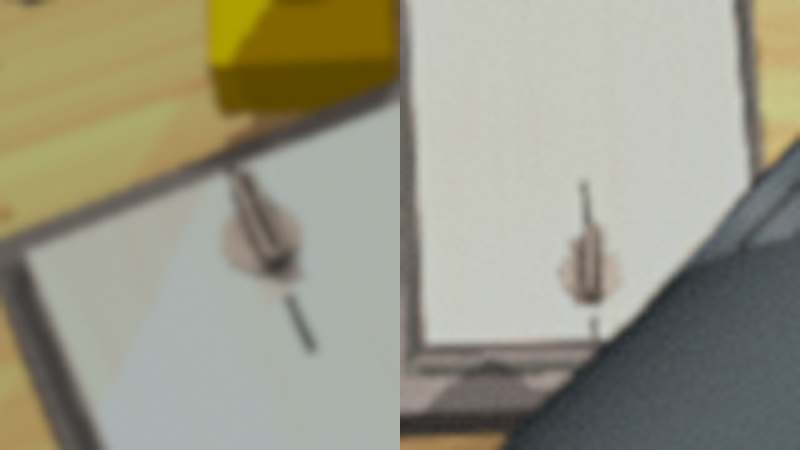

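The slot now lines up with the index lines in both views: scene slot (265,268), far line (275,290). Now to press.

arm_command([
  [[0.7,-0.05,-0.4],[0,0,0],0],
  [[0.8,-0.06,-0.6],[0,0,0],0],
  [[0.75,-0.05,-0.9],[0,0,0],0],
  [[0,0,-0.9],[0,0,0],0],
  [[0,0,0],[0,0,0],0],
], force=60)

```text
clock: 9.48
position: [0.5282, -0.1914, 0.1642]
tool_rot: [0.004, 1.0, 0.021, -0.002]
contact_force: [-1.0, 0.0, -0.0]
grip_width: 0.0003
gripper_force: 0.0
```

arm_command([
  [[0,0,-0.2],[0,0,0],0],
  [[0,0,-0.2],[0,0,0],0],
  [[0,0,-0.2],[0,0,0],0],
  [[0,0,-0.2],[0,0,0],0],
  [[0,0,0],[0,0,0],0],
])

```text
clock: 9.9
position: [0.528, -0.1939, 0.1458]
tool_rot: [0.005, 1.0, 0.019, 0.002]
contact_force: [-0.3, -0.8, 4.3]
grip_width: -0.0005
gripper_force: 1.7
```

arm_command([
  [[0,0,-0.2],[0,0,0],0],
  [[0,0,-0.2],[0,0,0],0],
  [[0,0,-0.1],[0,0,0],0],
  [[0,0,0],[0,0,0],0],
])

```text
clock: 10.23
position: [0.5276, -0.194, 0.131]
tool_rot: [0.005, 1.0, 0.019, 0.002]
contact_force: [-3.3, -0.9, 5.0]
grip_width: 0.0002
gripper_force: 2.9
```

arm_command([
  [[0,0,-0.15],[0,0,0],0],
  [[0,0,-0.1],[0,0,0],0],
  [[0,0,0],[0,0,0],0],
  [[0,0,0],[0,0,0],0],
])

```text
clock: 10.57
position: [0.5278, -0.1941, 0.1254]
tool_rot: [0.004, 1.0, 0.019, 0.003]
contact_force: [-7.4, 1.5, 22.3]
grip_width: 0.0
gripper_force: 11.6
```

arm_command([
  [[0,0,0],[0,0,0],0],
  [[0,0,0],[0,0,0],0],
  [[0,0,0],[0,0,0],0],
  [[0,0,0],[0,0,0],0],
  [[0,0,0],[0,0,0],0],
])

```text
clock: 10.98
position: [0.5278, -0.1942, 0.1254]
tool_rot: [0.004, 1.0, 0.019, 0.003]
contact_force: [-8.0, 1.9, 23.2]
grip_width: -0.0001
gripper_force: 11.5
```

```bash
python3 - <<'E'
from fit import *
G=grab("scene","pics/s4.png"); s=manip.get_state(); print(s["clock"],s["position"],s["contact_force"])
i=G["color"][190:330,190:400,::-1]
cv2.imwrite("pics/crop6.png",cv2.resize(i,None,fx=3.5,fy=3.5,interpolation=cv2.INTER_CUBIC))
E
```

```text
11.0333 [ 0.52781724 -0.19412499  0.12540908] [-6.9733788   3.17670339 24.20393106]
```

View pics/crop6.png

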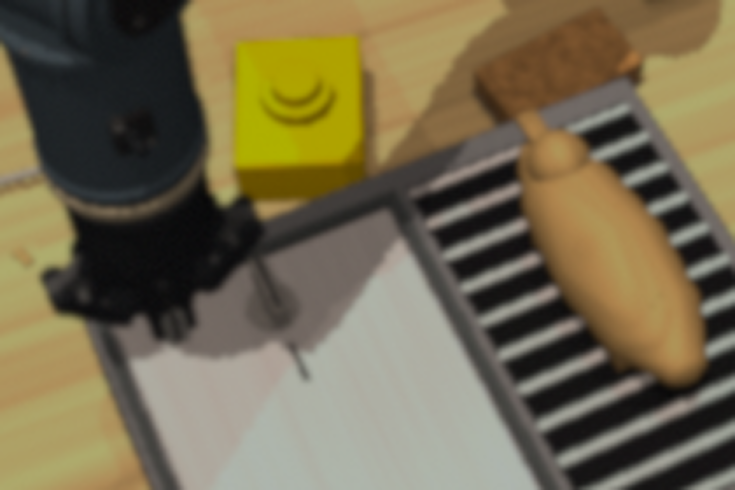

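The picture shows the panel flush in its frame, the slot (crop (270,290)) in line with the index line (300,362), and the duck in place. The force is steady at about 23 N, so I'm handing in.

```bash
python3 -c "
from plant import manip; print(manip.job_done())"
```

```text
the job is handed in; nothing more can be done
None
```

I pushed the stop button down and released it, turned the fastener into line with the index lines, and handed the job in while pressing the panel flush at about 23 N; no verdict came back.

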